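# Start the wing screw in the feeder unit

### The job

One of the wing-headed self-tapping screws on the feeder unit's front edge is only standing loose in its black pilot block. Take it by the wing from above, press it firmly straight down and, keeping the pressure on, turn it a good quarter turn clockwise (seen from above) so that it cuts its first thread. Then let go and leave it standing upright in its block.

Things in the scene. Friction and masses are not known exactly. Their poses are not given: they have to be found in the camera images.
- wing (a point): Centre of the wing of the loose standing steel screw: an upright plate 34 mm wide (x), 12 mm thick (y: pinch across this), 36 mm high (z up); a half turn looks alike. Below it a 6 mm neck, then a collar 18 mm across, its top 24 mm below this point, and a 12 mm shank. The screw is 90 mm long, its foot 72 mm below this point; 80 g; it may lean a few degrees.
- pilot (a point): Centre of the mouth of the hole, 20 mm deep, in which the loose screw stands: the top, 50 mm above the table, of a fixed black plastic block 40 x 40 mm. z up. The wing's centre starts 52 mm above it.
- unit: The fixed feeder unit: origin on the table under the middle one of three like blocks, which stand 100 mm apart along its y on the front edge of a 10 mm base plate. One block holds the loose screw, one a like screw driven home (collar on the block, wing 24 mm lower), one is empty. The aluminium housing, 65 mm high, begins 85 mm behind the row (+x).
- thread (a joint): How far the screw has cut its thread, rad clockwise: 0 at the start, 1.57 a quarter turn, stop at 3. Grows only while the screw is turned under a push of about 10 N or more; pushed lightly it spins without biting. The hole's bottom is springy: 0.5 mm per N, solid after 8 mm (16 N); press down 6 to 8 mm. Let go, the screw rises back; it does not sink visibly.
Not all that is in view belongs to the job. What is shaped like the part that bears wing but blue or purple is not meant.

How it is judged:
At the end, for the whole second after the job is handed in: The thread has been cut by at least 1 rad (about 57 degrees) of turning under pressure, and the released screw stands in its pilot hole, upright within 12 degrees, its wing's centre within 15 mm sideways of the hole's axis and 38 to 58 mm above the hole's mouth (value of joint thread above 1 rad and horizontal distance between wing and pilot below 0.015 m and angle between wing's own z axis and vertical below 0.21 rad and z of wing in the frame of pilot between 0.038 and 0.058 m); the robot touches nothing.
It also fails if it takes over 38 s, if anything falls off the work surface, if the arm or the gripper's body presses on something with over 40 N, if the wrist force passes 120 N, or if a joint passes its speed limit or range.

### The arm

A 6-joint arm with a two-finger parallel gripper is mounted at the origin on the work surface. World frame = base frame: x ahead of the robot, y to its left, z up, the work surface at z = 0. Lengths are in m, angles in rad, forces in N, time in s.
With the tool pointing down it reaches from about 0.425 to 0.95 m from the base axis. Payload 3.5 kg.
Tool frame: the origin (TCP) lies on the centre line of the jaws, within the pads' length; the fingertips stand 14 mm ahead of it and the grasp point (between the pads) lies 5 mm behind it (ctrl.finger_overhang is the distance from the TCP to the fingertips, in m); z points along the fingers, y is the line along which they close (so a half turn about z gives the same grasp; the last joint's range is limited). The gripper opens to 85 mm and grips with 20 to 120 N. Pads are 22 mm wide; open, the fingers measure 114 mm over their backs; the gripper's body (76 mm by 85 mm) begins 54 mm behind the grasp point. The pads swing forward as they close: fully open they stand 13 mm farther back than shut.
Start: joints at [-1.294, 0.286, 1.577, -0, 1.279, -0.15], TCP at [0.279, -0.614, 0.245] pointing down, gripper open.
Joint ranges: [-2.77, 2.77], [-0.9, 2.22], [0.21, 2.48], [-1.53, 4.67], [0.24, 2.81], [-2.84, 2.84]. Speed limits (rad/s): [2.79, 2.79, 3.14, 3.14, 3.14, 3.14].

### API

Orientations are given as a unit quaternion [x, y, z, w].
In Python, from plant import ctrl gives the robot as it stands.
- The arm moves only by the tool send_rows, never from a script. Its argument "moves" is text: rows parted by semicolons, each of 7 numbers parted by spaces: the turn, a rotation vector about the tool's x, y, z in units of 360 degrees (1.0 is 360 degrees), then the shift along the tool's x, y, z in units of 20 cm (1.0 is 20 cm), then the gripper's target within -1 to 1 (fully open at 1, half-way at 0, shut at -1). A call has 1 to 12 rows; each row is the pose to reach, as a shift and turn from the pose commanded when the call began, along the tool's axes at that moment, turning the shorter way round; what a row does not reach only later rows make up. A row lasts 1/8 s, in which the tool goes at most 62.5 mm and 10.7 degrees, less where a joint would pass 70% of its speed; a pose out of reach is approached as far as the arm can. A call with a number of a shift or a turn outside -1 to 1 is refused whole. A call with a gripper value outside its range is refused whole. The fingers move at their own pace and stop on an object; "newtons" is the grip in N (left out, the last holds). Time passes only in rows, so rows that repeat a pose let the fingers close. It gives the time, the measured TCP pose, the force, the opening and the grip force at its end, in the units of the state.
- ctrl.get_state(): the state, without advancing time (a new reading comes with each control period).
- ctrl.read_camera(name): name is "side" or "top"; returns a dict with "image" (400x640x3 uint8, red, green, blue), "fovy" (degrees; the focal length in pixels is half the picture's height over the tangent of half this angle, whatever the lens; pixels are square), "cx", "cy" (the principal point, pixels), "extrinsics" (4x4, takes a point from camera to world coordinates). Camera axes: x right, y up, looking along -z (the intrinsics and any distortion apply to the point x, -y, -z); pixel columns grow to the right and rows downward; lengths in m; the calibration is good to about 2 mm. A picture is of the moment at which its call begins. There is no depth.
- ctrl.sign_off(): hands the job in; it is judged then, once.
The state is a dict: "time": time; "qpos": joint angles; "dq": joint speeds; "joint_efforts": joint torques, N m; "eef_pos": TCP position; "tcp_rot": TCP orientation; "contact_force": force on the tool from outside, world axes, zero at the start; "wrist_torque": the same for the moment, N m; "opening": opening from 0.0 (shut) to 1.0 (fully open); "finger_force": force on a finger pad.
Only numpy, scipy, OpenCV 4.12 (cv2) and the standard library are available. Lean on these libraries where they do the work, as an engineer would, in place of code of your own. Each camera call takes 0.05 s, during which the arm holds its last target. There are 200 camera calls.

## Working session

There is one attempt and no reset: what is moved stays moved. The work goes in short steps, Python scripts to look and compute and a tool call to move; the robot and the scene stay as the last step left them, time stands still between calls to the robot, and variables do not carry over. Pictures are saved under pics/ and viewed, at most 10 in all, crops included, and the job is handed in when it is done.

Besides the shell and the picture viewer there is one more tool, called after "Call:" in YAML: its name, and indented under it one key for each argument. send_rows: Moves the arm, as the interface text tells. Its arguments: {"type":"object","properties":{"moves":{"type":"string"},"newtons":{"type":"number"}},"required":["moves"]}

```bash
mkdir -p pics
python3 - <<'E'
from plant import ctrl
import cv2,numpy as np
np.set_printoptions(precision=4,suppress=True)
for n in("side","top"):
    c=ctrl.read_camera(n);print(n,c["fovy"],c["cx"],c["cy"],[k for k in c]);print(c["extrinsics"])
    cv2.imwrite(f"pics/{n}0.png",c["image"][:,:,::-1])
s=ctrl.get_state();print(s)
E
```

```text
side 49.84468926171404 322.70563906938656 205.413428122548 ['image', 'fovy', 'cx', 'cy', 'extrinsics']
[[-0.9907  0.0712 -0.1164  0.4021]
 [-0.1363 -0.4828  0.8651  0.5571]
 [ 0.0054  0.8728  0.488   0.4165]
 [ 0.      0.      0.      1.    ]]
top 52.54947727453326 320.85766349498306 193.76813702704248 ['image', 'fovy', 'cx', 'cy', 'extrinsics']
[[ 0.0153  0.9835 -0.18    0.367 ]
 [-0.9997  0.0188  0.0174  0.0022]
 [ 0.0205  0.1797  0.9835  0.7385]
 [ 0.      0.      0.      1.    ]]
{'time': 0.1, 'qpos': array([-1.294 ,  0.2871,  1.578 , -0.    ,  1.2786, -0.15  ]), 'dq': array([-0.0007, -0.0011, -0.005 ,  0.0002,  0.0003, -0.0016]), 'joint_efforts': array([  0.0012, -40.7294, -29.3699,  -0.0002,   0.0034,  -0.    ]), 'eef_pos': array([ 0.2793, -0.6139,  0.244 ]), 'tcp_rot': array([ 0.9773,  0.2118, -0.0001, -0.0011]), 'contact_force': array([-0.5783,  0.0159, -0.0304]), 'wrist_torque': array([ 0.0582, -0.0412, -0.0194]), 'finger_force': 0.0, 'opening': 1.0017244458812722}
```

View pics/side0.png

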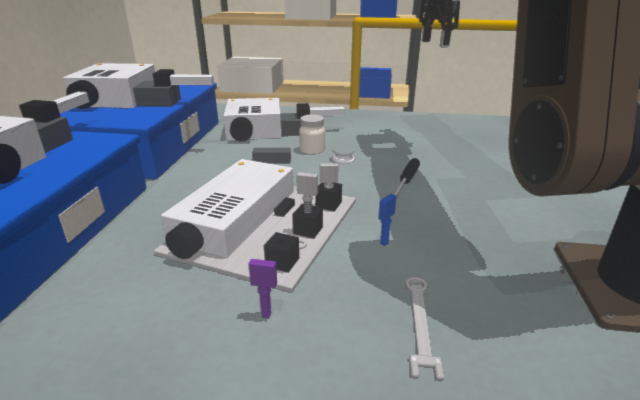

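View pics/top0.png

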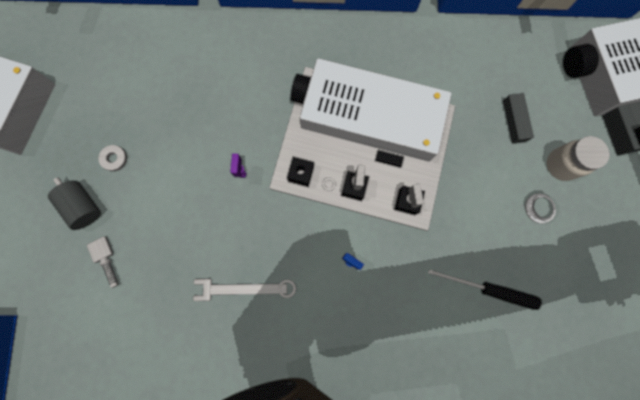

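Side view: three blocks at about (282,250) empty, (308,220) with a screw whose wing is at (308,185), and (329,195) with a screw whose wing is at (329,173). Top view: the blocks are at (301,171), (355,183) and (410,198). The purple screw (263,285), the blue one (387,215) and the screw lying at top (103,260) are not meant. The middle one looks loose because its wing stands higher and its shank shows. I'll confirm that in a crop.

Run:
```python
import cv2,numpy as np
a=cv2.imread("pics/side0.png")[150:275,245:370];b=cv2.imread("pics/top0.png")[125:235,275:445]
a=cv2.resize(a,(400,400),interpolation=2) if 0 else cv2.resize(a,(375,375),interpolation=cv2.INTER_CUBIC)
b=cv2.resize(b,(425,275),interpolation=cv2.INTER_CUBIC)
o=np.zeros((375,800,3),np.uint8);o[:,:375]=a;o[:275,375:]=b;cv2.imwrite("pics/crop1.png",o)
```

```text
(no output)
```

View pics/crop1.png

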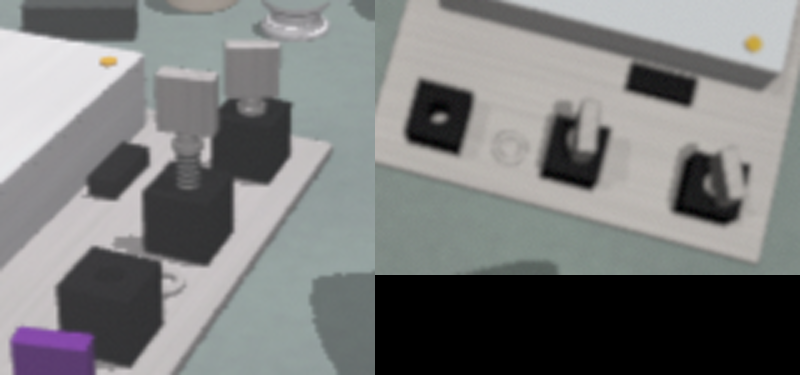

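The crop confirms it: on the middle block, collar and thread stand clear above the block, so this is the loose screw. The right screw's collar sits on its block, and the left block is empty. Now I'll fit its pose from the wing corners and block centres.

```bash
cat > h.py <<'E'
import cv2,numpy as np
np.set_printoptions(precision=4,suppress=True)
def cam(c):
    f=200/np.tan(np.radians(c["fovy"]/2));return f,c["cx"],c["cy"],c["extrinsics"]
def proj(c,P):
    f,cx,cy,E=cam(c);q=(np.atleast_2d(P)-E[:3,3])@E[:3,:3];return np.c_[cx+f*q[:,0]/-q[:,2],cy-f*q[:,1]/-q[:,2]]
def ray(c,u,v):
    f,cx,cy,E=cam(c);return E[:3,3],E[:3,:3]@np.array([(u-cx)/f,-(v-cy)/f,-1])
def onz(c,u,v,z):
    o,d=ray(c,u,v);return o+d*(z-o[2])/d[2]
E
cat > m.py <<'E'
from plant import ctrl
from h import *
from scipy.optimize import least_squares
from scipy.spatial.transform import Rotation as R
S,T=ctrl.read_camera("side"),ctrl.read_camera("top")
for p in((301,171),(354.5,184),(409,199)):print("block",onz(T,*p,.048))
cs=lambda x,y:(245+x/3,150+y/3)
ct=lambda x,y:(275+(x-375)/2.5,125+y/2.5)
for p in ((110,268),(188,180),(253,105)):print("blockS",onz(S,*cs(*p),.05))
obs=[cs(157,75),cs(217,78),cs(155,131),cs(213,137)]
tb=ct(588,103),ct(592,152)
print("topwing",onz(T,*ct(588,103),.12),onz(T,*ct(592,152),.12))
loc=np.array([[.017,.006,.018],[-.017,.006,.018],[.017,.006,-.018],[-.017,.006,-.018]])
def pts(p,l):return R.from_euler('zyx',[p[3],p[4],p[5]]).apply(l)+p[:3]
def res(p):
    r=(proj(S,pts(p,loc))-obs).ravel()
    # top view: the top face centre
    t=(proj(T,pts(p,np.array([[0,0,.018]])))-np.array(ct(588,122))).ravel()
    return np.r_[r,t,p[4:]*30,(p[2]-.102)*1000]
b=onz(T,354.5,184,.05)
s=least_squares(res,[b[0],b[1],.102,0,0,0]);print(s.x,res(s.x))
p=s.x
L=np.array([[x,y,z] for x in(-.017,.017) for y in(-.006,.006) for z in(-.018,.018)])
o=np.zeros((400,800,3),np.uint8)
for i,(c,(x0,y0)) in enumerate(((S,(275,150)),(T,(320,145)))):
    im=cv2.resize(c["image"][y0:y0+66,x0:x0+66,::-1],(396,396),interpolation=cv2.INTER_CUBIC)
    q=((proj(c,pts(p,L))-(x0,y0)+.5)*6).astype(int)
    for a in range(8):
        for k in(1,2,4):
            if not a&k: cv2.line(im,tuple(map(int,q[a])),tuple(map(int,q[a|k])),(0,0,255) if not(a&1 and k!=1) else (0,255,0),1)
    o[:396,400*i:400*i+396]=im
cv2.imwrite("pics/fit.png",o)
E
python3 m.py
```

```text
block [0.5332 0.0253 0.048 ]
block [ 0.5118 -0.0684  0.048 ]
block [ 0.4871 -0.1633  0.048 ]
blockS [0.537  0.0217 0.05  ]
blockS [ 0.5127 -0.0729  0.05  ]
blockS [ 0.4878 -0.1735  0.05  ]
topwing [ 0.5255 -0.07    0.12  ] [ 0.4941 -0.0725  0.12  ]
[ 0.5124 -0.0701  0.1019  0.0078 -0.0143 -0.0032] [-1.0665 -0.5928 -0.2659 -0.0627 -0.1597  0.3853  0.7901 -0.0264  0.0259
  0.714  -0.4298 -0.0949 -0.0933]
```

View pics/fit.png

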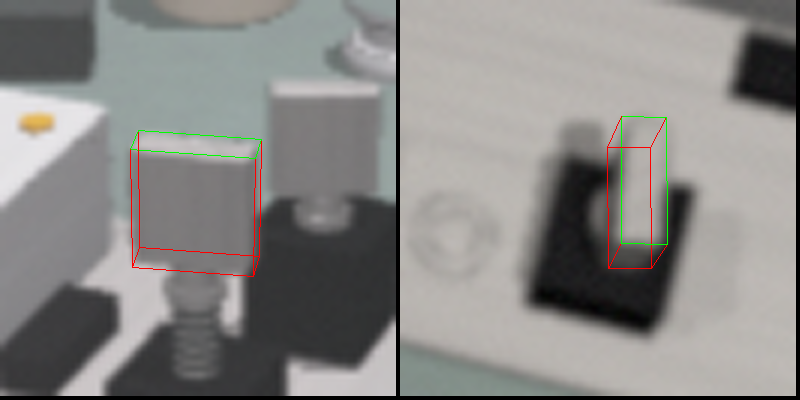

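The fit agrees with both pictures: wing centre (0.512, -0.070, 0.102), yaw about 0, over the block centre. Next I'll move toward a point above it. I'm using the half-turned grasp so joint 6 has room for the clockwise turn.

Call:
send_rows:
  moves: "0 0 -0.14 0.95 -0.87 0.05 0;0 0 -0.14 0.95 -0.87 0.05 0;0 0 -0.14 0.95 -0.87 0.05 0;0 0 -0.14 0.95 -0.87 0.05 0;0 0 -0.14 0.95 -0.87 0.05 0;0 0 -0.14 0.95 -0.87 0.05 0;0 0 -0.14 0.95 -0.87 0.05 0;0 0 -0.14 0.95 -0.87 0.05 0"
  newtons: 70

```text
time: 1.2
eef_pos: [0.38, -0.3783, 0.2353]
tcp_rot: [0.795, 0.607, -0.0, -0.0]
contact_force: [-0.1, -0.9, -0.1]
opening: 0.496
finger_force: 0.0
```

```bash
cat > go.py <<'E'
# usage: go.py x y z psi_deg -> shift/turn in the move units from the measured pose
import sys
from plant import ctrl
from h import *
from scipy.spatial.transform import Rotation as R
x,y,z,psi=map(float,sys.argv[1:5]);s=ctrl.get_state();q=R.from_quat(s["tcp_rot"])
t=np.radians(psi);g=R.from_matrix(np.array([[np.cos(t),np.sin(t),0],[np.sin(t),-np.cos(t),0],[0,0,-1]]))
print("t",s["time"],"pos",s["eef_pos"],"psi",np.degrees(np.arctan2(*q.as_matrix()[[1,0],0])),"q",s["qpos"],"F",s["contact_force"],"open",s["opening"],s["finger_force"])
print("turn",(q.inv()*g).as_rotvec()/2/np.pi,"shift",q.inv().apply(np.array([x,y,z])-s["eef_pos"])/.2)
E
python3 go.py .512 -.070 .19 178
```

```text
t 1.2 pos [ 0.38   -0.3783  0.2353] psi 74.7153463006276 q [-0.9724 -0.012   1.9272 -0.0001  1.2265 -0.7056] F [-0.0656 -0.9235 -0.1488] open 0.49592805520040467 0.0
turn [-0.     -0.     -0.2869] shift [1.6608 0.2305 0.2264]
```

Call:
send_rows:
  moves: "0 0 -0.14 0.85 0.12 0.05 0;0 0 -0.14 0.85 0.12 0.05 0;0 0 -0.14 0.85 0.12 0.05 0;0 0 -0.14 0.85 0.12 0.05 0;0 0 -0.14 0.85 0.12 0.05 0;0 0 -0.14 0.85 0.12 0.05 0;0 0 -0.14 0.85 0.12 0.05 0"

```text
time: 2.08
eef_pos: [0.4479, -0.2201, 0.2253]
tcp_rot: [0.461, 0.887, 0.0, -0.0]
contact_force: [-0.3, -0.2, 0.5]
opening: 0.499
finger_force: 0.0
```

```bash
python3 go.py .512 -.070 .19 179
```

```text
t 2.075 pos [ 0.4479 -0.2201  0.2253] psi 125.07273894230644 q [-0.6604 -0.09    2.0207 -0.      1.211  -1.2725] F [-0.28   -0.2415  0.5329] open 0.4987219013258662 0.0
turn [ 0.     -0.     -0.1498] shift [0.43   0.6938 0.1766]
```

Call:
send_rows:
  moves: "0 0 -0.15 0.43 0.694 0.1766 0;0 0 -0.15 0.43 0.694 0.1766 0;0 0 -0.15 0.43 0.694 0.1766 0;0 0 -0.15 0.43 0.694 0.1766 0;0 0 -0.15 0.43 0.694 0.1766 0;0 0 -0.15 0.43 0.694 0.1766 0;0 0 -0.15 0.43 0.694 0.1766 0;0 0 -0.15 0.43 0.694 0.1766 0"

```text
time: 3.08
eef_pos: [0.5116, -0.0695, 0.1901]
tcp_rot: [0.008, 1.0, 0.0, 0.0]
contact_force: [-1.1, -0.0, 0.2]
opening: 0.501
finger_force: 0.0
```

```bash
python3 go.py .512 -.070 .099 179
python3 - <<'E'
from plant import ctrl
from h import *
o=np.zeros((400,800,3),np.uint8)
for i,(n,(x0,y0)) in enumerate((("side",(250,100)),("top",(300,110)))):
    im=ctrl.read_camera(n)["image"][y0:y0+130,x0:x0+130,::-1];o[:390,400*i:400*i+390]=cv2.resize(im,(390,390),interpolation=cv2.INTER_CUBIC)
cv2.imwrite("pics/above.png",o)
E
```

```text
t 3.075 pos [ 0.5116 -0.0695  0.1901] psi 179.11434532342423 q [-0.3317 -0.0117  2.0135  0.      1.1397 -1.8871] F [-1.0525 -0.0205  0.2298] open 0.5014166288870556 0.0
turn [0.     0.     0.0003] shift [-0.0018 -0.0024  0.4553]
```

View pics/above.png

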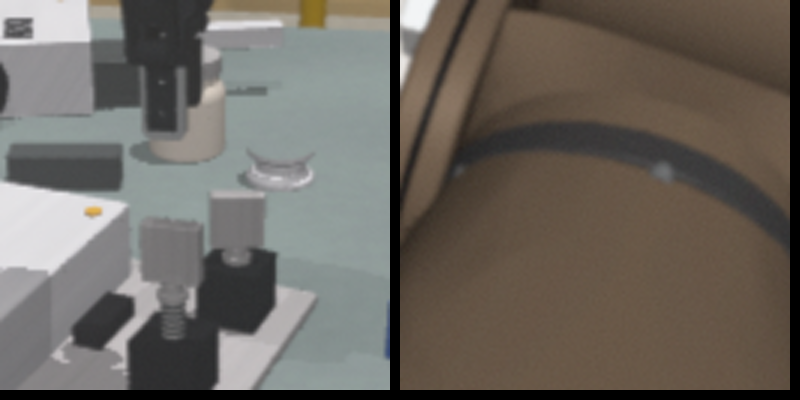

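The side view shows the finger at about (165,120) in the crop, directly over the wing at (172,250). The top camera is blocked by the arm. I'll go down and close.

Call:
send_rows:
  moves: "0 0 0 0 0 0.12 0;0 0 0 0 0 0.24 0;0 0 0 0 0 0.34 0;0 0 0 0 0 0.41 0;0 0 0 0 0 0.455 0;0 0 0 0 0 0.455 0;0 0 0 0 0 0.455 -0.4;0 0 0 0 0 0.455 -0.6;0 0 0 0 0 0.455 -1;0 0 0 0 0 0.455 -1;0 0 0 0 0 0.455 -1;0 0 0 0 0 0.455 -1"

```text
time: 4.68
eef_pos: [0.5121, -0.0694, 0.0994]
tcp_rot: [0.007, 1.0, -0.0, 0.001]
contact_force: [0.8, -0.5, 1.6]
opening: 0.129
finger_force: 69.6
```

```bash
python3 go.py .512 -.070 .092 179
python3 - <<'E'
from plant import ctrl
from h import *
im=ctrl.read_camera("side")["image"][140:270,240:370,::-1]
cv2.imwrite("pics/grip.png",cv2.resize(im,(520,520),interpolation=cv2.INTER_CUBIC))
E
```

```text
t 4.675 pos [ 0.5121 -0.0694  0.0994] psi 179.25134900351392 q [-0.3312  0.1127  2.0702 -0.      0.9575 -1.8889] F [ 0.8189 -0.4882  1.581 ] open 0.12893090124259224 69.59391832351685
turn [-0.0001  0.0002  0.0007] shift [ 0.0004 -0.0031  0.0369]
```

View pics/grip.png

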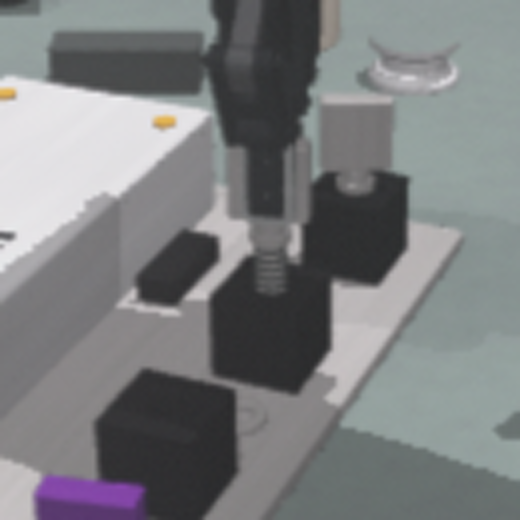

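The wing is pinched centrally: the finger is at (265,180) and the wing shows on both sides. The opening of 11 mm matches the plate. Pressing down 7 mm now.

Call:
send_rows:
  moves: "0 0 0 0 0 0.012 -1;0 0 0 0 0 0.024 -1;0 0 0 0 0 0.035 -1;0 0 0 0 0 0.035 -1;0 0 0 0 0 0.035 -1"

```text
time: 5.35
eef_pos: [0.5124, -0.0694, 0.0939]
tcp_rot: [0.006, 1.0, -0.0, 0.0]
contact_force: [-1.8, 0.3, 10.9]
opening: 0.131
finger_force: 71.3
```

10.9 N after 5.5 mm of travel. I'll press 2 mm more and turn clockwise about 110°.

Call:
send_rows:
  moves: "0 0 0 0 0 0.01 -1;0 0 0 0 0 0.01 -1;0 0 0.02 0 0 0.01 -1;0 0 0.04 0 0 0.01 -1;0 0 0.06 0 0 0.01 -1;0 0 0.08 0 0 0.01 -1;0 0 0.1 0 0 0.01 -1"
  newtons: 90

```text
time: 6.22
eef_pos: [0.5132, -0.0691, 0.0928]
tcp_rot: [0.317, 0.948, 0.001, 0.001]
contact_force: [-2.1, 2.5, 13.4]
opening: 0.129
finger_force: 90.3
```

```bash
python3 go.py .512 -.070 .092 69
python3 - <<'E'
from plant import ctrl;print(ctrl.get_state()["wrist_torque"])
E
```

```text
t 6.225 pos [ 0.5132 -0.0691  0.0928] psi 142.99718863013223 q [-0.3306  0.1248  2.0711  0.0016  0.9434 -1.2565] F [-2.1462  2.4786 13.4237] open 0.12938554065499835 90.26162266731262
turn [0.0005 0.     0.2055] shift [ 0.0023 -0.0073  0.0042]
[ 0.5192667   0.39445935 -0.02387127]
```

Call:
send_rows:
  moves: "0 0 0.02 0 0 0.002 -1;0 0 0.04 0 0 0.002 -1;0 0 0.06 0 0 0.002 -1;0 0 0.08 0 0 0.002 -1;0 0 0.1 0 0 0.002 -1;0 0 0.12 0 0 0.002 -1;0 0 0.14 0 0 0.002 -1;0 0 0.16 0 0 0.002 -1;0 0 0.18 0 0 0.002 -1;0 0 0.2 0 0 0.002 -1;0 0 0.21 0 0 0.002 -1;0 0 0.21 0 0 0.002 -1"

```text
time: 7.72
eef_pos: [0.5148, -0.0698, 0.0932]
tcp_rot: [0.831, 0.556, 0.003, 0.003]
contact_force: [0.5, 0.7, 13.0]
opening: 0.123
finger_force: 90.2
```

```bash
python3 go.py .512 -.070 .0995 67
python3 - <<'E'
from plant import ctrl
from h import *
print(ctrl.get_state()["wrist_torque"])
im=ctrl.read_camera("side")["image"][140:270,240:370,::-1]
cv2.imwrite("pics/turned.png",cv2.resize(im,(520,520),interpolation=cv2.INTER_CUBIC))
E
```

```text
t 7.725 pos [ 0.5148 -0.0698  0.0932] psi 67.61306785866336 q [-0.3307  0.1253  2.0697  0.0013  0.9393  0.0592] F [ 0.4769  0.7182 13.0153] open 0.12299988342902304 90.15087246894836
turn [ 0.0011 -0.0002  0.0017] shift [-0.0061 -0.0123 -0.0317]
[ 0.1814 -0.092   0.0055]
```

View pics/turned.png

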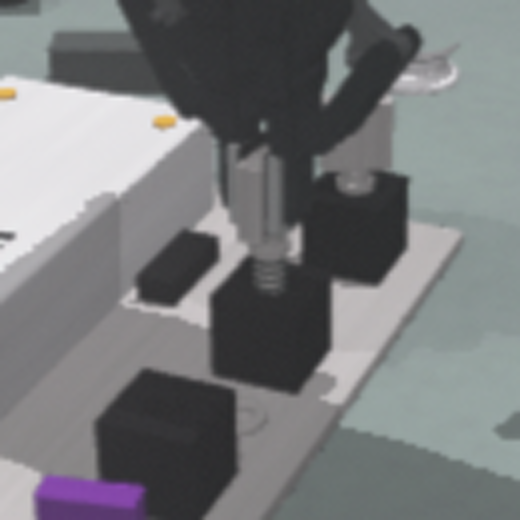

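The wing turned with the jaws: its edge is now visible at (270,190) and the screw is upright. The push stayed around 13 N through a 112° turn. Now I'll ease up, release and withdraw upward.

Call:
send_rows:
  moves: "0 0 0 0 0 -0.015 -1;0 0 0 0 0 -0.03 -1;0 0 0 0 0 -0.03 -1;0 0 0 0 0 -0.03 -0.6;0 0 0 0 0 -0.03 -0.4;0 0 0 0 0 -0.03 -0.1;0 0 0 0 0 -0.03 -0.1;0 0 0 0 0 -0.1 -0.1;0 0 0 0 0 -0.25 -0.1;0 0 0 0 0 -0.45 -0.1;0 0 0 0 0 -0.6 -0.1;0 0 0 0 0 -0.6 -0.1"
  newtons: 30

```text
time: 9.28
eef_pos: [0.5136, -0.0698, 0.2138]
tcp_rot: [0.831, 0.557, 0.002, 0.003]
contact_force: [0.4, -0.3, -0.3]
opening: 0.453
finger_force: 0.0
```

```bash
python3 go.py .512 -.070 .0995 67
python3 - <<'E'
from plant import ctrl
from h import *
im=ctrl.read_camera("side")["image"][140:270,240:370,::-1]
cv2.imwrite("pics/end.png",cv2.resize(im,(520,520),interpolation=cv2.INTER_CUBIC))
E
```

```text
t 9.275 pos [ 0.5136 -0.0698  0.2138] psi 67.65743278760836 q [-0.3311 -0.0371  1.9924  0.      1.1784  0.0589] F [ 0.3775 -0.3492 -0.3473] open 0.4526526348370021 0.0
turn [ 0.0013 -0.0001  0.0018] shift [-0.004  -0.0116  0.5717]
```

View pics/end.png

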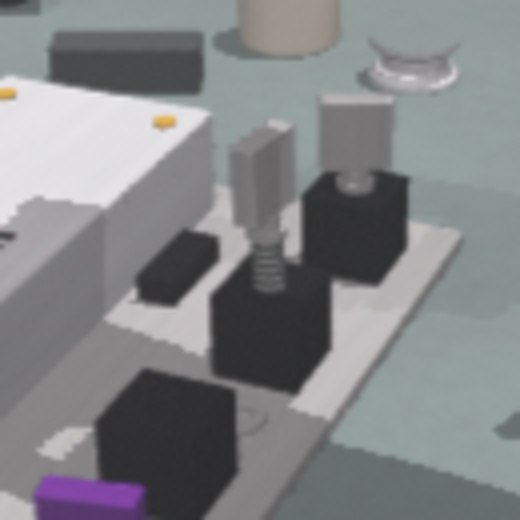

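The screw stands upright in the middle block: wing at (265,175), neck and thread straight below it. The wing has turned visibly and the gripper is clear.

```bash
python3 -c "
from plant import ctrl;print(ctrl.sign_off())"
```

```text
the job is handed in; nothing more can be done
None
```

I pressed the loose screw in the middle block down at about 13 N, turned it about 112° clockwise under that pressure, let go and left it standing upright; the job was handed in at about 9.3 s, but sign-off returned no verdict and I had no direct reading of the thread joint.

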